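# Clamp a young cheese in the coring jig

## Robot

A 7-joint arm with a two-finger parallel gripper is mounted at the origin on the work surface. World frame = base frame: x ahead of the robot, y to its left, z up, the work surface at z = 0. Lengths are in m, angles in degrees, forces in N, time in s.
With the tool pointing down it reaches from about 0.425 to 0.975 m from the base axis. Payload 16.7 kg.
Tool frame: the origin (TCP) lies on the centre line of the jaws, within the pads' length; the fingertips stand 22 mm ahead of it and the grasp point (between the pads) lies 3 mm ahead of it; y points along the fingers, z is the direction in which the jaws open and shut, and the axes are right-handed (so a half turn about y gives the same grasp; the last joint's range is limited). The gripper opens to 85 mm and grips with 20 to 120 N. Pads are 22 mm wide; open, the fingers measure 114 mm over their backs; the gripper's body (76 mm by 85 mm) begins 54 mm behind the grasp point. The pads swing forward as they close: fully open they stand 13 mm farther back than shut.
Start: joints at [65.231, 24.414, 4.234, 92.017, -1.954, 63.644, -3.845], TCP at [0.188, -0.648, 0.253] pointing down, gripper open.
Joint ranges: [-163.25, 163.25], [-28.42, 122.38], [-70.27, 78.77], [12.13, 141.07], [-58.53, 238.53], [9.26, 117.41], [-156.51, 156.51]. Speed limits (degrees/s): [108.29, 108.29, 136.94, 136.94, 172.46, 172.46, 172.46].

## Interface

Orientations are given as [roll, pitch, yaw] about the fixed x, y, z axes, in that order (R = Rz(yaw) Ry(pitch) Rx(roll)).
In Python, from rig import bot gives the robot as it stands.
- The arm moves only by the tool send_rows, never from a script. Its argument "series" is a list of rows, each a list of 7 numbers: the finger opening in cm, from 0 to 8.54, then the shift along the tool's x, y, z in cm, then the turn, a rotation vector about the tool's x, y, z in rad. In form: [[grip, tx, ty, tz, wx, wy, wz], ...]. A call has 1 to 20 rows; each row shifts and turns the commanded pose from where the row before left it, along the tool's axes as they then stand; what a row does not reach is not made up. A row lasts 1/8 s, in which the tool goes at most 62.5 mm and 10.7 degrees, less where a joint would pass 70% of its speed; a pose out of reach is approached as far as the arm can. A call is refused whole if a number of a shift passes 6.25 or a number of a turn 0.188, either way. A call with a gripper value outside its range is refused whole. The fingers move at their own pace and stop on an object; "newtons" is the grip in N (left out, the last holds). Time passes only in rows, so rows that do not move let the fingers close. It gives the time, the measured TCP pose, the force and the opening at its end, in the units of the state.
- bot.observe(): the state, without advancing time (a new reading comes with each control period).
- bot.get_image(name): name is "scene" or "top" or "wrist"; returns a dict with "pixels" (480x640x3 uint8, blue, green, red), "fx", "fy", "cx", "cy" (pixels), "k1" (the pictures are not rectified: a ray, as slopes to the right and down, at radius r is drawn at 1 + k1 r^2 times it, then the intrinsics apply), "rvec" (rotation vector, rad) and "tvec" (3), from world to camera coordinates, as OpenCV has them; the wrist camera has in their place "hand_eye" (4x4, takes a point from camera to tool coordinates, whose origin is the TCP and whose axes are the tool frame's). Camera axes: x right, y down, z forward; pixel columns grow to the right and rows downward; lengths in m; the calibration is good to about 2 mm. A picture is of the moment at which its call begins: read the wrist's pose just before it. There is no depth.
- bot.finish_job(): hands the job in, once; it reports no verdict.
Trained networks look in a picture, given as the dict that the camera call returned (one of the last four; its "shot" number tells which), for a name from the list of things; names that differ only in an ending like _2 or _b are one class to them, and where a whole thing is asked for, a point or a joint stands for the part that bears it (a point fixed in the world has none). Each returns a list of dicts, best first, with "conf" (0 to 1); they miss things now and then, are a little off and sometimes report something else, mostly with a low value. They report only what shows in the picture. A call takes as long as a camera call. They do not tell look-alikes from the thing itself.
- bot.recognise(thing, picture): "xy" ([column, row] in pixels, amid what is visible of it).
- bot.outline_of(thing, picture): "pixels" (480x640 bool, what is visible of it) and "xy" ([column, row] in pixels, amid what is visible of it).
- bot.landmark_of(thing, picture): "xy" ([column, row] in pixels: a listed point, or the origin of a listed thing).
The state is a dict: "time": time; "joints": joint angles; "joint_velocities": joint speeds; "joint_torque": joint torques, N m; "tool_pos": TCP position; "tool_rot": TCP orientation; "wrist_force": force on the tool from outside, world axes, zero at the start; "wrist_torque": the same for the moment, N m; "finger_gap": opening from 0.0 (shut) to 1.0 (fully open).
Only numpy, scipy, OpenCV 4.12 (cv2) and the standard library are available. Lean on these libraries where they do the work, as an engineer would, in place of code of your own. Each camera call takes 0.05 s, during which the arm holds its last target. There are 200 camera calls.

## Task

Push the small cheese wheel across the jig's board until it sits fully home against both cheeks of the wooden V, then flip the toggle clamp's handle over past its centre so that it snaps shut and its pad holds the cheese down. Only push, with the outside of the fingers: do not pick up or tip the cheese, keep it flat on the board, and leave everything else standing where it is.

Things in the scene. Friction and masses are not known exactly. Their poses are not given: they have to be found in the camera images.
- jig: fixed coring jig: plywood board 240 (x) x 280 (y) x 18 mm; origin: centre of its underside, on the table. x points into the V (away from the robot, but for its yaw), y left, z up. Two wooden cheeks, 52 mm long, 34 mm high above the board, at 45 degrees either side of x, form a V open to -x. A steel toggle clamp stands left (+y) of the V
- nest (a point): where the cheese's centre lies when it touches both cheeks of the V: at x 50, y -30 mm of the jig, 27.5 mm above the board (axes as the jig's)
- cheese_mid (a point): centre (half-way up) of the small pale cheese wheel to be clamped: 100 mm across, 55 mm tall, about 0.4 kg, lying flat and loose on the jig's board 50 to 100 mm short of its home in the V
- pivot (a point): pivot of the toggle clamp, between two upright steel plates, 95 mm above the table, at x 62, y 58 mm of the jig; the lever turns about an axis along the jig's x
- handle_tip (a point): centre of the round end of the clamp's handle (a black grip 20 mm thick), 110 mm from the pivot. Open, the handle leans 35 degrees outward (+y of the jig), its tip 63 mm outside and 90 mm above the pivot; shut, it leans about 35 degrees inward, over the cheese
- clamp (a joint): clamp lever, rad: 0 open (handle outward, pressing arm raised 70 degrees), growing as the handle goes over to -y of the jig and the arm with its 25 mm rubber pad comes down. A spring drives it away from centre, 0.61: below, it falls back open; past it, it snaps shut. About 1.22 when resting on the cheese; end stop 1.32 with nothing under the pad. Some 4 to 5 N at the tip moves it off its open rest
- tin: small steel tin, 40 mm across, 50 mm tall, on the jig's board in its far right corner. Not part of the job; origin at its underside
- corer: cheese corer lying down, steel rod 130 mm with a wooden cross-handle 95 mm, right of the jig. Not part of the job; origin at its underside
- brush: hand brush lying on the table, left of the jig. Not part of the job; origin at its underside
- cup: white cup, 72 mm across, 75 mm tall, left of the jig. Not part of the job; origin at its underside
- jar: glass jar, 60 mm across, 85 mm tall, right of the jig. Not part of the job; origin at its underside
- block: wooden block 90 x 50 x 40 mm, left of the jig. Not part of the job; origin at its underside
Mind the look-alikes: they are no part of the job. What is shaped like the part that bears cheese_mid but pink or red is not meant.

How it is judged (in metres and radians):
On the way, in this order (a step that is already met when the one before it is completed fails the run):
1. the cheese is home in the V, with the clamp still open (horizontal distance between cheese_mid and nest below 0.008 m and z of cheese_mid in the frame of nest below 0.004 m and angle between cheese_mid's own z axis and vertical below 0.06 rad and value of joint clamp below 0.3 rad), for 0.2 s.
2. the clamp has snapped shut onto the cheese (value of joint clamp between 1.14 and 1.28 rad), for 0.2 s.
At the end, for the whole second after the job is handed in: The cheese lies flat on the board, its centre within 8 mm of its home against both cheeks of the V, and the clamp is shut and at rest on it (lever between 1.14 and 1.28 rad) (all of step 2 and horizontal distance between cheese_mid and nest below 0.008 m and z of cheese_mid in the frame of nest below 0.004 m and angle between cheese_mid's own z axis and vertical below 0.06 rad and velocity of joint clamp below 0.05 rad/s); the robot touches nothing.
It fails at once if the cheese is lifted off the board (more than 12 mm) (z of cheese_mid in the frame of nest above 0.012 m).
It fails at once if the cheese is tipped (more than 0.25 rad) (angle between cheese_mid's own z axis and vertical above 0.25 rad).
It fails at once if another thing on the table or board is disturbed (moved more than 20 mm) (distance of any of tin, corer, brush, cup, jar, block from where it was at the start of the episode above 0.02 m).
It also fails if it takes over 64 s, if anything falls off the work surface, if the arm or the gripper's body presses on something with over 40 N, if the wrist force passes 120 N, or if a joint passes its speed limit or range.

## Working session

There is one attempt and no reset: what is moved stays moved. The work goes in short steps, Python scripts to look and compute and a tool call to move; the robot and the scene stay as the last step left them, time stands still between calls to the robot, and variables do not carry over. Pictures are saved under pics/ and viewed, about 8 in all and at most 12, crops included, and the job is handed in when it is done.

Besides the shell and the picture viewer there is one more tool, called as name([rows], argument=value, ...), one row to a line, values as JSON. send_rows: Moves the arm, as the interface text tells. Its arguments: {"type":"object","properties":{"series":{"type":"array","items":{"type":"array","items":{"type":"number"}}},"newtons":{"type":"number"}},"required":["series"]}

```bash
ls; mkdir -p pics
cat > h.py <<'E'
from rig import bot
import numpy as np, cv2
from scipy.spatial.transform import Rotation as R
def K(p): return np.array([[p['fx'],0,p['cx']],[0,p['fy'],p['cy']],[0,0,1.]])
def ray(p,xy):
    # k1 form: distorted = (1+k1 r^2)*undist
    u=cv2.undistortPoints(np.array([[xy]],float),K(p),np.array([p['k1'],0,0,0.]))[0,0]
    Rm=cv2.Rodrigues(np.array(p['rvec'],float))[0]; t=np.array(p['tvec'],float).ravel()
    return -Rm.T@t, Rm.T@np.array([u[0],u[1],1.])
def atz(p,xy,z):
    o,d=ray(p,xy); return o+d*(z-o[2])/d[2]
def tri(rays):
    A=np.zeros((3,3));b=np.zeros(3)
    for o,d in rays:
        d=d/np.linalg.norm(d);P=np.eye(3)-np.outer(d,d);A+=P;b+=P@o
    x=np.linalg.solve(A,b)
    return x,[np.linalg.norm(np.cross(x-o,d/np.linalg.norm(d))) for o,d in rays]
def proj(p,X):
    return cv2.projectPoints(np.array(X,float).reshape(-1,3),np.array(p['rvec'],float),np.array(p['tvec'],float),K(p),np.array([p['k1'],0,0,0.]))[0].reshape(-1,2)
E
python3 - <<'E'
from h import *
s=bot.observe();print(s)
np.set_printoptions(precision=4,suppress=True)
P={n:bot.get_image(n) for n in('scene','top')}
for n,p in P.items():
    cv2.imwrite(f'pics/{n}0.png',p['pixels']); print(n,ray(p,(320,240)))
    for t in['jig','nest','cheese_mid','pivot','handle_tip','tin','corer','brush','cup','jar','block']:
        print(t,[(np.round(r['xy'],1),round(r['conf'],2)) for r in bot.landmark_of(t,p)][:3])
E
```

```text
pics
{'time': 0.0, 'joints': array([65.23152322, 24.45018299,  4.23075315, 92.05363627, -1.95379499,
       63.64535577, -3.84520489]), 'joint_velocities': array([ 0.02962124,  0.0946886 , -0.04090084,  0.13441828,  0.0117204 ,
        0.07870734, -0.04985977]), 'joint_torque': array([-9.44464555e-04, -9.49831510e+01,  3.76016781e+00, -4.63515258e+01,
        1.92145281e-02,  9.98856820e-03,  2.48539919e-05]), 'tool_pos': array([ 0.18821559, -0.64780775,  0.25259335]), 'tool_rot': array([-9.00768385e+01, -5.47373207e-03, -1.63799233e+02]), 'wrist_force': array([0.43992478, 0.69624628, 0.53324692]), 'wrist_torque': array([ 0.0226673 , -0.00595882,  0.04505748]), 'finger_gap': 1.0000761968106235}
scene (array([ 1.1735, -0.0165,  0.7568]), array([-0.715 ,  0.0249, -0.6993]))
jig [(array([290.5, 312.4]), 0.93)]
nest [(array([277.9, 318.1]), 0.98)]
cheese_mid [(array([288.6, 216.9]), 0.93), (array([283.8, 297.6]), 0.8), (array([229.4, 216.6]), 0.61)]
pivot [(array([328.8, 298.1]), 0.56), (array([367. , 255.6]), 0.22)]
handle_tip [(array([366.1, 257.4]), 0.83), (array([237. , 358.8]), 0.61)]
tin [(array([238.4, 360.2]), 0.88)]
corer [(array([186.2, 310.3]), 0.61)]
brush [(array([437.6, 298. ]), 0.87)]
cup [(array([396.8, 321.8]), 0.75)]
jar [(array([144.6, 350.3]), 0.64)]
block [(array([377.6, 265.5]), 0.71)]
top (array([ 0.2484, -0.033 ,  1.518 ]), array([ 0.2335,  0.0063, -0.9724]))
jig [(array([330.1, 247.8]), 0.86), (array([336.3, 220.3]), 0.62)]
nest [(array([336.6, 221.9]), 0.68)]
cheese_mid [(array([440.5, 315.3]), 0.95), (array([388.1, 338.4]), 0.91), (array([332. , 342.3]), 0.61)]
pivot [(array([301.8, 216.4]), 0.59)]
handle_tip [(array([278.8, 214.1]), 0.79)]
tin [(array([366.2, 199.5]), 0.82)]
corer [(array([408.3, 246.2]), 0.83)]
brush [(array([214.8, 255.9]), 0.62)]
cup [(array([249.7, 235.7]), 0.9), (array([278.1, 212.8]), 0.2)]
jar [(array([433. , 213.4]), 0.94)]
block [(array([253.9, 286.4]), 0.58)]
```

View pics/scene0.png

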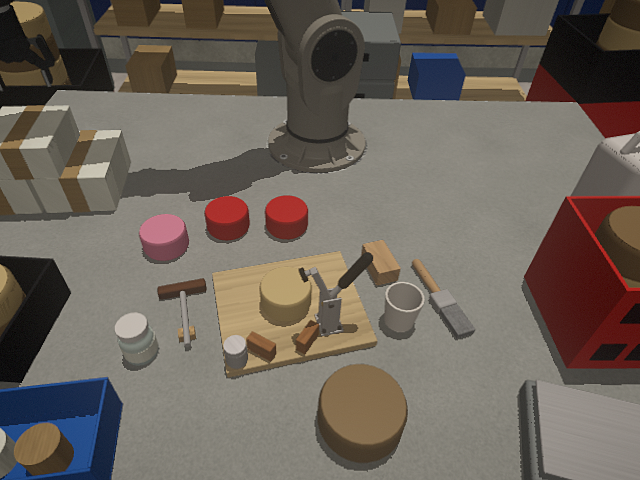

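View pics/top0.png

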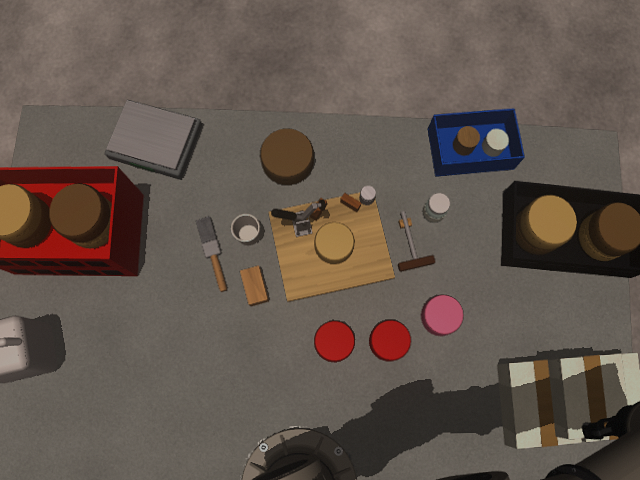

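The wanted cheese is the pale wheel on the board, at scene (286,295) and top (334,242). The possible mix-ups are:
- red wheels at scene (287,217) and (228,217)
- a pink wheel at (164,237)
- a big brown wheel at (362,412)
- wheels in the crates

Next I'll fit the jig pose.

Run:
```python
from h import *
from scipy.optimize import least_squares
np.set_printoptions(precision=4,suppress=True)
P={n:bot.get_image(n) for n in('scene','top')}
obs=[]
approx={'top':[(270,216),(377,191),(394,277),(288,300)],'scene':[(375,342),(227,371),(213,270),(343,252)]}
loc=[(.12,.14),(.12,-.14),(-.12,-.14),(-.12,.14)]
C={}
for n,p in P.items():
    g=p['pixels'].astype(int); 
    m=((g[...,2]-g[...,0])>28).astype(np.uint8)
    o=bot.outline_of('jig',p); print(n,'jig',[(r['conf'],r['pixels'].sum()) for r in o])
    m=o[0]['pixels'].astype(np.uint8)
    h=cv2.convexHull(max(cv2.findContours(m,0,1)[0],key=cv2.contourArea)); a=cv2.approxPolyDP(h,4,True)[:,0]; print(a.tolist())
    for q in bot.outline_of('cheese_mid',p):
        ys,xs=np.nonzero(q['pixels']); print('  ch',np.round(q['xy'],1),round(q['conf'],2),len(xs),xs.min(),xs.max(),ys.min(),ys.max(), 'col',g[ys,xs].mean(0))
    L=bot.landmark_of
    for t,z in[('jig',0),('nest',.0455),('tin',.018),('corer',0),('brush',0),('cup',0),('jar',0),('block',0),('cheese_mid',.0455),('pivot',.095),('handle_tip',.185)]:
        print('  ',t,[atz(p,r['xy'],z) for r in L(t,p)][:3]); 
    for c in approx[n]: print('  corner',atz(p,c,.018)[:2])
```

```text
scene jig [(0.79, np.int64(11978))]
[[371, 254], [374, 345], [227, 376], [213, 272], [336, 251]]
  ch [283.6 218. ] 0.83 1586 265 308 195 238 col [ 41.5542  46.8499 139.2806]
  ch [281.6 296.7] 0.81 2307 259 311 267 321 col [ 93.5488 134.3299 155.6225]
  ch [163.8 237.2] 0.78 1850 139 188 214 260 col [110.6886  98.48   158.9968]
   jig [array([ 0.6055, -0.047 ,  0.    ])]
   nest [array([ 0.6556, -0.067 ,  0.0455])]
   tin [array([ 0.7279, -0.1398,  0.018 ]), array([0.6341, 0.156 , 0.018 ])]
   corer [array([ 0.608 , -0.2568,  0.    ])]
   brush [array([0.5603, 0.2583, 0.    ])]
   cup [array([0.6186, 0.1589, 0.    ])]
   jar [array([ 0.7013, -0.312 ,  0.    ]), array([0.6212, 0.16  , 0.    ])]
   block [array([ 0.4842,  0.1381, -0.    ]), array([ 0.6053, -0.0512,  0.    ]), array([0.6257, 0.1611, 0.    ])]
   cheese_mid [array([ 0.3731, -0.1997,  0.0455]), array([ 0.4419, -0.33  ,  0.0455]), array([ 0.6017, -0.0556,  0.0455])]
   pivot [array([0.6445, 0.0205, 0.095 ])]
   handle_tip [array([0.6271, 0.0806, 0.185 ])]
  corner [0.6838 0.111 ]
  corner [ 0.7501 -0.1528]
  corner [ 0.51
[... 481 characters left out ...]
  ])]
   nest [array([ 0.6536, -0.0603,  0.0455])]
   tin [array([ 0.7218, -0.14  ,  0.018 ]), array([0.5586, 0.2465, 0.018 ])]
   corer [array([ 0.6131, -0.2546,  0.    ])]
   brush [array([0.5619, 0.2527, 0.    ])]
   cup [array([0.6173, 0.1695, 0.    ])]
   jar [array([ 0.7043, -0.3207,  0.    ])]
   block [array([0.4866, 0.133 , 0.    ]), array([0.5592, 0.2483, 0.    ])]
   cheese_mid [array([ 0.4275, -0.3284,  0.0455]), array([ 0.3401, -0.0678,  0.0455]), array([ 0.3614, -0.2056,  0.0455])]
   pivot [array([0.6435, 0.0163, 0.095 ]), array([ 0.6517, -0.065 ,  0.095 ])]
   handle_tip []
  corner [0.6663 0.1089]
  corner [ 0.7475 -0.166 ]
  corner [ 0.5214 -0.2148]
  corner [0.4504 0.0498]
```

```bash
cat >> h.py <<'E'
a=np.linspace(0,2*np.pi,60,endpoint=False)
def cyl(x,y,r=.05,z0=.018,z1=.073):
    return np.array([[x+r*np.cos(t),y+r*np.sin(t),z] for z in(z0,z1) for t in a])
def mask(p,X):
    m=np.zeros((480,640),np.uint8); h=cv2.convexHull(proj(p,X).astype(np.float32)); cv2.fillPoly(m,[np.round(h*16).astype(np.int32)],1,shift=4); return m>0
def fitcheese(P,x0):
    from scipy.optimize import minimize
    out=[]
    for p in P:
        qs=bot.outline_of('cheese_mid',p)
        g=p['pixels'].astype(int)
        # pale: green well above blue, not red/pink
        qs=[q for q in qs if g[q['pixels']][:,1].mean()>80 and g[q['pixels']][:,1].mean()>g[q['pixels']][:,0].mean()+15]
        if not qs: out.append(None); continue
        m=min(qs,key=lambda q:np.linalg.norm(np.array(q['xy'])-proj(p,[[*x0,.0455]])[0]))['pixels']
        f=lambda v:1-(mask(p,cyl(*v))&m).sum()/(mask(p,cyl(*v))|m).sum()
        r=minimize(f,x0,method='Nelder-Mead',options=dict(initial_simplex=[x0,np.add(x0,[.015,0]),np.add(x0,[0,.015])],xatol=2e-4,fatol=1e-4)); out.append((r.x,1-r.fun))
    return out
E
python3 - <<'E'
from h import *
from scipy.optimize import least_squares
np.set_printoptions(precision=4,suppress=True)
P=[bot.get_image(n) for n in('scene','top')]
print(fitcheese(P,(.595,-.058)))
def W(v,l):c,s=np.cos(v[2]),np.sin(v[2]);return [v[0]+c*l[0]-s*l[1],v[1]+s*l[0]+c*l[1],l[2]]
obs=[(1,(394,277),(-.12,-.14,.018)),(1,(288,300),(-.12,.14,.018)),(1,(270,213),(.12,.14,.018)),(1,(377,191),(.12,-.14,.018)),
(0,(213,269),(-.12,-.14,.018)),(0,(342,252),(-.12,.14,.018)),(0,(375,342),(.12,.14,.018)),(0,(227,371),(.12,-.14,.018)),
(0,(328.8,298.1),(.062,.058,.095)),(1,(301.8,216.4),(.062,.058,.095)),(0,(366.1,257.4),(.062,.121,.185)),(1,(278.8,214.1),(.062,.121,.185)),
(0,(277.9,318.1),(.05,-.03,.0455)),(1,(336.6,221.9),(.05,-.03,.0455)),(0,(290.5,312.4),(0,0,0)),(1,(330.1,247.8),(0,0,0))]
f=lambda v:np.concatenate([proj(P[c],W(v,l))[0]-xy for c,xy,l in obs])
r=least_squares(f,[.6,-.05,.24],loss='soft_l1'); v=r.x
print(v,np.degrees(v[2])); print(f(v).reshape(-1,2))
for l in[(.05,-.03,.0455),(.062,.058,.095),(.062,.121,.185)]:print(W(v,l))
for n,p in zip('st',P):
    im=p['pixels'].copy()
    for c in[(x,y,.018) for x in(-.12,.12) for y in(-.14,.14)]+[(.05,-.03,.018),(.062,.121,.185),(.062,.058,.095)]: cv2.circle(im,tuple(int(q) for q in proj(p,W(v,c))[0]),1,(255,0,255),-1)
    cc=(fitcheese([p],(.595,-.058))[0] or [(.595,-.058)])[0]
    for q in proj(p,cyl(*cc)): cv2.circle(im,tuple(int(x) for x in q),0,(255,0,0),-1)
    im=im[230:390,190:400] if n=='s' else im[170:320,230:430]
    cv2.imwrite(f'pics/c{n}.png',cv2.resize(im,(800,600),interpolation=2))
E
```

```text
[(array([ 0.5943, -0.0604]), np.float64(0.8637395912187736)), (array([ 0.597 , -0.0582]), np.float64(0.94213750850919))]
[ 0.5988 -0.0506  0.2424] 13.891082662692249
[[ 0.1688  2.1328]
 [-2.7181  0.5602]
 [-1.5993 -2.7764]
 [-3.1603 -0.6754]
 [-0.2894  1.1126]
 [-0.7537 -1.7533]
 [ 1.586  -0.9264]
 [-2.7088 -0.6786]
 [-1.141   0.033 ]
 [ 1.1884  1.0202]
 [ 0.3953  0.8585]
 [-3.5775 -2.1071]
 [ 0.8576 -0.2615]
 [ 1.8536 -1.2094]
 [-0.8651 -3.5293]
 [ 0.2867 -1.9712]]
[np.float64(0.6545295746130279), np.float64(-0.0677349393524822), 0.0455]
[np.float64(0.6450518484074838), np.float64(0.020572323689539096), 0.095]
[np.float64(0.6299269999106145), np.float64(0.08172981675414037), 0.185]
```

View pics/cs.png

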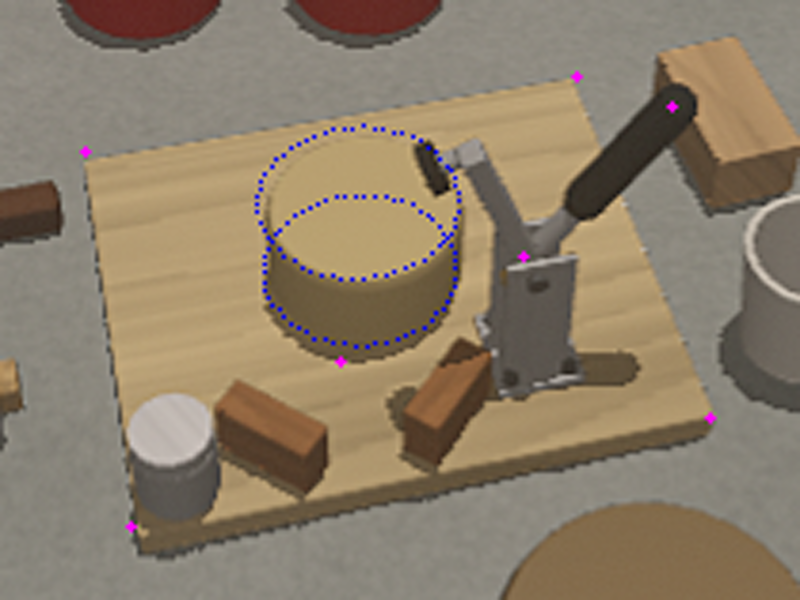

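View pics/ct.png

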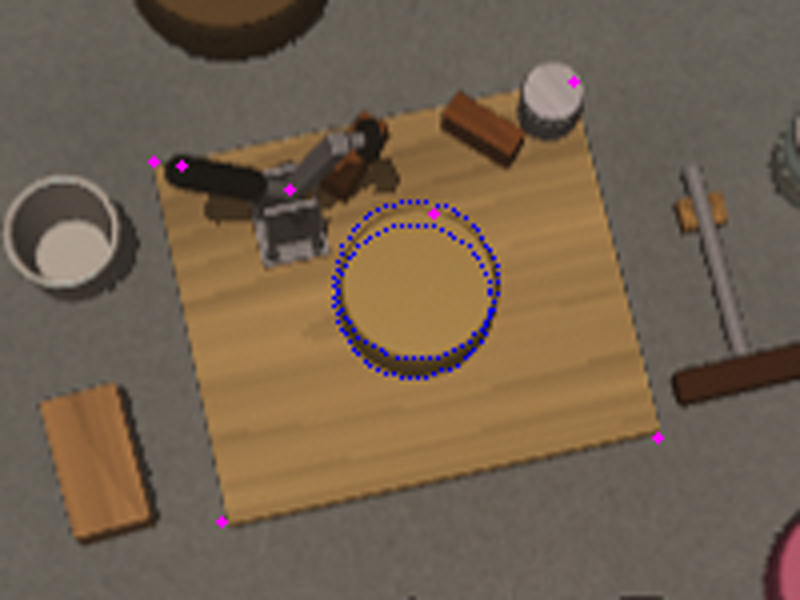

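The crops show the pale wheel on the board, about 22 mm left of the V's axis, with the handle leaning left. The fitted nest mark sits at the cheese's far edge, consistent with the 50–100 mm gap. I estimate the cheese at (0.597,-0.059), the nest at (0.6545,-0.067) and the handle tip at (0.630,0.082,0.185). I'll move in at a safe height.

send_rows([
  [5,0,-4,0,0,0.0708,0],
  [5,0,-4,0,0,0.0708,0],
  [5,0,-4,0,0,0.0708,0],
  [5,0,-4,0,0,0.0708,0],
  [5,-2.6,0,-4.9,0,0,0],
  [5,-2.6,0,-4.9,0,0,0],
  [5,-2.6,0,-4.9,0,0,0],
  [5,-2.6,0,-4.9,0,0,0],
  [5,-2.6,0,-4.9,0,0,0],
  [5,-2.6,0,-4.9,0,0,0],
  [5,-2.6,0,-4.9,0,0,0],
  [5,-2.6,0,-4.9,0,0,0],
  [5,-2.6,0,-4.9,0,0,0],
  [5,-2.6,0,-4.9,0,0,0],
  [5,-2.6,0,-4.9,0,0,0],
  [5,-2.6,0,-4.9,0,0,0],
  [5,0,0,0,0,0,0],
])

```text
time: 5.03
tool_pos: [0.5017, -0.0563, 0.4133]
tool_rot: [-90.1, 0.0, -179.7]
wrist_force: [0.2, -1.0, -0.5]
finger_gap: 0.586
```

```bash
cat >> h.py <<'E'
def wristimg():
    s=bot.observe(); p=bot.get_image('wrist')
    T=np.eye(4); T[:3,:3]=R.from_euler('xyz',s['tool_rot'],degrees=True).as_matrix(); T[:3,3]=s['tool_pos']
    M=np.linalg.inv(T@np.array(p['hand_eye'])); q=p; q['rvec']=cv2.Rodrigues(M[:3,:3])[0].ravel(); q['tvec']=M[:3,3]; return q
E
python3 - <<'E'
from h import *
np.set_printoptions(precision=4,suppress=True)
w=wristimg(); cv2.imwrite('pics/w1.png',w['pixels'])
print(fitcheese([w],(.597,-.059)))
for t,z in[('jig',0),('nest',.0455),('cheese_mid',.0455),('pivot',.095),('handle_tip',.185),('tin',.018)]:
    print(t,[(np.round(r['xy']),round(r['conf'],2),atz(w,r['xy'],z)) for r in bot.landmark_of(t,w)][:3])
E
```

```text
[(array([ 0.5968, -0.0579]), np.float64(0.939548137594138))]
jig []
nest [(array([330.,  74.]), 0.91, array([ 0.6626, -0.0681,  0.0455]))]
cheese_mid [(array([497., 240.]), 0.95, array([ 0.434 , -0.3239,  0.0455])), (array([322., 129.]), 0.65, array([ 0.5937, -0.0573,  0.0455])), (array([452., 119.]), 0.63, array([ 0.6073, -0.2371,  0.0455]))]
pivot [(array([257.,  82.]), 0.86, array([0.6442, 0.0214, 0.095 ]))]
handle_tip [(array([174.,  80.]), 0.63, array([0.63  , 0.0855, 0.185 ]))]
tin [(array([383.,  28.]), 0.88, array([ 0.7262, -0.1393,  0.018 ]))]
```

View pics/w1.png

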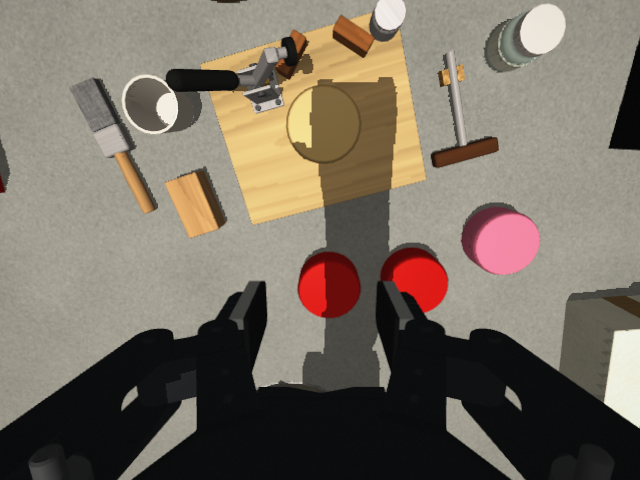

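The wrist view agrees: pale cheese at pixel (322,125), with the red pair behind near the jaws and the pink one to the right. Before going low I'll check where the camera body sits, then descend.

```bash
python3 -c "
from h import *
print(np.round(np.array(bot.get_image('wrist')['hand_eye']),3))"
```

```text
[[ 0.001  0.964  0.265 -0.067]
 [-0.001 -0.265  0.964 -0.121]
 [ 1.    -0.001  0.001 -0.   ]
 [ 0.     0.     0.     1.   ]]
```

send_rows([
  [5,0,4,0,0,0,0],
  [5,0,4,0,0,0,0],
  [5,0,4,0,0,0,0],
  [5,0,4,0,0,0,0],
  [5,0,4,0,0,0,0],
  [5,0,4,0,0,0,0],
  [5,0,4,0,0,0,0],
  [5,0,4,0,0,0,0],
  [5,0,4,0.2,0,0,0],
  [5,0,0.3,0,0,0,0],
  [5,0,0,0,0,0,0],
])

```text
time: 6.85
tool_pos: [0.5011, -0.0623, 0.0513]
tool_rot: [-90.0, 0.0, 180.0]
wrist_force: [0.9, -0.1, 0.9]
finger_gap: 0.582
```

send_rows([
  [5,-0.8,0,-0.2,0,0,0],
  [5,-0.8,0,-0.2,0,0,0],
  [5,-0.8,0,0,0,0,0],
  [5,-0.8,0,0,0,0,0],
  [5,-0.5,0,0,0,0,0],
  [5,-0.4,0,0.06,0,0,0],
  [5,-0.4,0,0.06,0,0,0],
  [5,-0.4,0,0.06,0,0,0],
  [5,-0.4,0,0.06,0,0,0],
  [5,-0.4,0,0.06,0,0,0],
  [5,0,0,0,0,0,0],
])

```text
time: 8.22
tool_pos: [0.5574, -0.0614, 0.0502]
tool_rot: [-90.0, -0.0, 180.0]
wrist_force: [-2.0, 0.2, 0.1]
finger_gap: 0.585
```

Run:
```python
from h import *
np.set_printoptions(precision=4,suppress=True)
P=[wristimg(),bot.get_image('top'),bot.get_image('scene')]
print(bot.observe()['tool_pos'],fitcheese(P,(.61,-.06)))
for n,p in zip('wts',P):
    cv2.imwrite(f'pics/{n}2.png',p['pixels'])
    print([(r['conf'],atz(p,r['xy'],.0455)) for r in bot.landmark_of('nest',p)][:2])
```

```text
[ 0.5574 -0.0614  0.0502] [(array([ 0.6085, -0.0608]), np.float64(0.8983191352436217)), None, (array([ 0.6068, -0.0629]), np.float64(0.8892604979561501))]
[]
[]
[(0.74, array([ 0.6602, -0.0712,  0.0455]))]
```

View pics/w2.png

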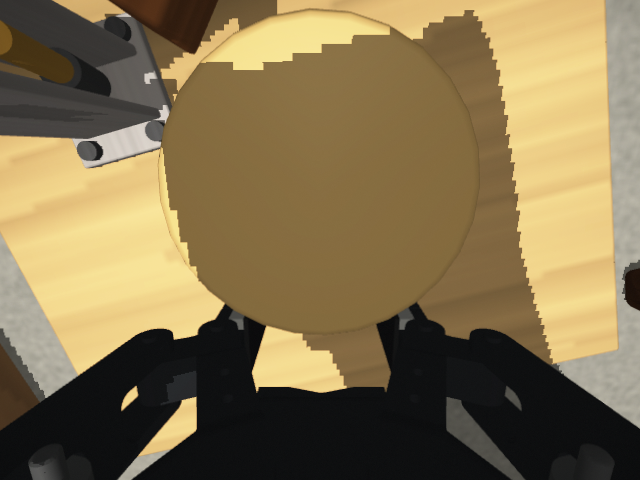

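Contact is made: the cheese sits between the two fingertips at about 2 N. I'll continue toward the nest, a bit more to the right at first to clear the clamp foot.

send_rows([
  [5,-0.4,0,0.15,0,0,0],
  [5,-0.4,0,0.15,0,0,0],
  [5,-0.4,0,0.15,0,0,0],
  [5,-0.4,0,0.1,0,0,0],
  [5,-0.4,0,0.1,0,0,0],
  [5,-0.4,0,0.05,0,0,0],
  [5,-0.4,0,0,0,0,0],
  [5,-0.4,0,0,0,0,0],
  [5,0,0,0,0,0,0],
])

```text
time: 9.8
tool_pos: [0.5902, -0.0683, 0.0505]
tool_rot: [-90.0, 0.1, 180.0]
wrist_force: [-0.4, -0.2, -0.5]
finger_gap: 0.582
```

send_rows([
  [5,-0.3,0,0,0,0,0],
  [5,-0.3,0,0,0,0,0],
  [5,-0.3,0,0,0,0,0],
  [5,-0.2,0,0,0,0,0],
  [5,-0.1,0,0,0,0,0],
])

```text
time: 10.42
tool_pos: [0.6013, -0.0684, 0.0504]
tool_rot: [-90.0, -0.0, 180.0]
wrist_force: [-5.8, 0.3, 4.3]
finger_gap: 0.586
```

send_rows([
  [5,-0.15,0,0,0,0,0],
  [5,-0.15,0,0,0,0,0],
])

```text
time: 10.68
tool_pos: [0.6031, -0.0683, 0.0502]
tool_rot: [-90.0, -0.2, 180.0]
wrist_force: [-18.3, 0.3, 14.6]
finger_gap: 0.584
```

send_rows([
  [5,-0.15,0,0,0,0,0],
  [5,-0.15,0,0,0,0,0],
])

```text
time: 10.92
tool_pos: [0.6034, -0.0684, 0.0499]
tool_rot: [-90.0, -0.5, 180.0]
wrist_force: [-34.6, 1.6, 23.3]
finger_gap: 0.587
```

The force rises steeply at x≈0.603, so the cheese is against the V. I'll ease off and measure.

send_rows([
  [5,0.4,0,0,0,0,0],
  [5,0.6,0,0,0,0,0],
  [5,2,0,0,0,0,0],
  [5,2,0,0,0,0,0],
  [5,0,0,0,0,0,0],
])

```text
time: 11.55
tool_pos: [0.5569, -0.0685, 0.0506]
tool_rot: [-90.0, 0.0, 180.0]
wrist_force: [0.3, 0.0, 0.4]
finger_gap: 0.588
```

Run:
```python
from h import *
np.set_printoptions(precision=4,suppress=True)
P=[wristimg(),bot.get_image('scene'),bot.get_image('top')]
print(bot.observe()['tool_pos'],fitcheese(P,(.654,-.067)))
for n,p in zip('wst',P):
    cv2.imwrite(f'pics/{n}3.png',p['pixels'])
    print([(r['conf'],atz(p,r['xy'],.0455)) for r in bot.landmark_of('nest',p)][:2],[(r['conf'],atz(p,r['xy'],.185)) for r in bot.landmark_of('handle_tip',p)][:2])
a=P[0]['pixels']; b=cv2.resize(P[1]['pixels'][240:390,190:390],(640,480),interpolation=2)
cv2.imwrite('pics/m3.png',cv2.resize(np.hstack([a,b]),(800,300)))
```

```text
[ 0.5586 -0.0683  0.0507] [(array([ 0.6591, -0.068 ]), np.float64(0.9497697082971764)), (array([ 0.6548, -0.0695]), np.float64(0.8377268058883944)), None]
[] []
[] [(0.79, array([0.629 , 0.0843, 0.185 ]))]
[] [(0.72, array([ 0.6737, -0.1245,  0.185 ])), (0.67, array([ 0.643 , -0.2819,  0.185 ]))]
```

View pics/m3.png

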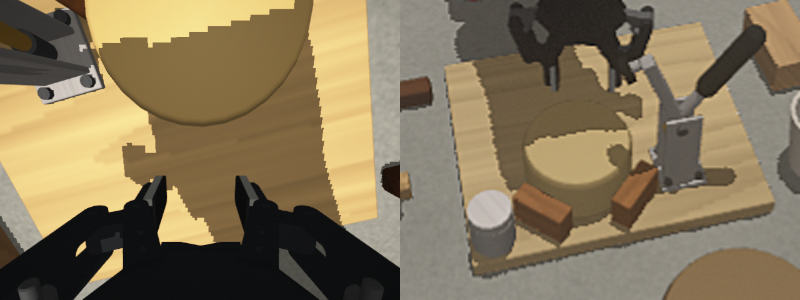

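The cheese measures (0.657,-0.069) against a nest of (0.656,-0.067), and the picture shows it touching both cheeks. I'll turn the tool to the jig's yaw, close the fingers, and give one centred push that leaves the cheese free to slide sideways, to make sure of both cheeks.

send_rows([
  [0,0,0,0.9,0,-0.122,0],
  [0,0,0,1.2,0,-0.122,0],
  [0,-1.0,0,0,0,0,0],
  [0,-1.0,0,0,0,0,0],
  [0,0,0,0,0,0,0],
  [0,0,0,0,0,0,0],
])

```text
time: 12.9
tool_pos: [0.5783, -0.0839, 0.0502]
tool_rot: [-90.0, -0.0, -166.0]
wrist_force: [-0.3, 0.6, 0.6]
finger_gap: -0.003
```

send_rows([
  [0,-0.7,0,0.3,0,0,0],
  [0,-0.7,0,0,0,0,0],
  [0,-0.3,0,0,0,0,0],
  [0,-0.2,0,0,0,0,0],
  [0,-0.1,0,0,0,0,0],
])

```text
time: 13.52
tool_pos: [0.5979, -0.0826, 0.0502]
tool_rot: [-90.0, -0.1, -166.1]
wrist_force: [-8.2, -0.6, 7.2]
finger_gap: -0.002
```

send_rows([
  [0,-0.15,0,0,0,0,0],
  [0,-0.15,0,0,0,0,0],
])

```text
time: 13.78
tool_pos: [0.5981, -0.0825, 0.0498]
tool_rot: [-90.0, -0.4, -166.1]
wrist_force: [-24.6, -1.8, 14.7]
finger_gap: -0.006
```

A hard stop at the expected depth with almost no side force, so the cheese is home on both cheeks. Next: back off, rise, and go over to the outside of the handle.

send_rows([
  [0,0.5,0,0,0,0,0],
  [0,1.5,0,0,0,0,0],
  [0,2,0,0,0,0,0],
  [0,0,-4.6,0,0,0,0],
  [0,0,-4.6,0,0,0,0],
  [0,0,-4.6,0,0,0,0],
  [0,0,-4.6,0,0,0,0],
  [0,0,-4.6,0,0,0,0],
  [0,-1.8,0,-3.3,0,0,0],
  [0,-1.8,0,-3.3,0,0,0],
  [0,-1.8,0,-3.3,0,0,0],
  [0,-1.8,0,-3.3,0,0,0],
  [0,-1.8,0,-3.3,0,0,0],
  [0,-1.8,0,-3.3,0,0,0],
  [0,0,0,0,0,0,0],
])

```text
time: 15.65
tool_pos: [0.6191, 0.1298, 0.2801]
tool_rot: [-90.1, 0.0, -165.8]
wrist_force: [-0.1, -0.6, -0.1]
finger_gap: -0.0
```

Run:
```python
from h import *
np.set_printoptions(precision=4,suppress=True)
P=[wristimg(),bot.get_image('scene'),bot.get_image('top')]
print(bot.observe()['tool_pos'],fitcheese(P,(.654,-.067)))
H=[]
for n,p in zip('wst',P):
    L=bot.landmark_of('handle_tip',p);print([(r['conf'],np.round(r['xy']),atz(p,r['xy'],.185)) for r in L][:2],[(r['conf'],atz(p,r['xy'],.095)) for r in bot.landmark_of('pivot',p)][:1])
a=P[0]['pixels']; b=cv2.resize(P[1]['pixels'][240:390,190:390],(640,480),interpolation=2)
cv2.imwrite('pics/m4.png',cv2.resize(np.hstack([a,b]),(800,300)))
```

```text
[0.6194 0.1257 0.2801] [(array([ 0.6568, -0.066 ]), np.float64(0.6101730248071712)), (array([ 0.6571, -0.0672]), np.float64(0.8357801297371117)), (array([ 0.6571, -0.0655]), np.float64(0.8657534246575342))]
[(0.58, array([391., 252.]), array([0.6293, 0.0833, 0.185 ]))] [(0.67, array([0.6459, 0.0169, 0.095 ]))]
[(0.61, array([368., 257.]), array([0.6265, 0.0843, 0.185 ]))] [(0.94, array([0.6413, 0.0225, 0.095 ]))]
[] [(0.66, array([0.6485, 0.0239, 0.095 ]))]
```

View pics/m4.png

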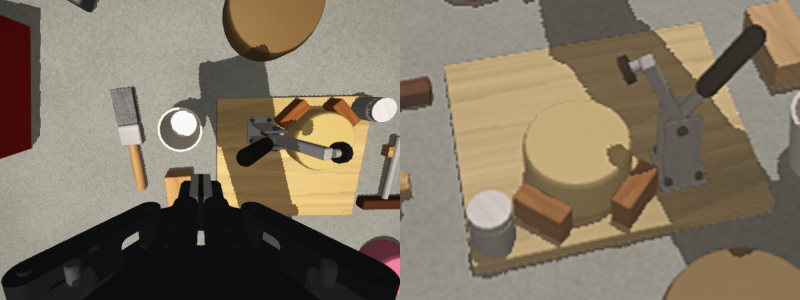

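Cheese at (0.657,-0.066), home, with the clamp still open. Descending outside the handle and starting the push.

send_rows([
  [0,0,4,0,0,0,0],
  [0,0,4,0,0,0,0],
  [0,0,1.8,0,0,0,0],
  [0,0,0,0,0,0,0],
  [0,0,0,1,0,0,0],
  [0,0,0,1,0,0,0],
  [0,0,0,1,0,0,0],
  [0,0,0,0.7,0,0,0],
  [0,0,0,0.7,0,0,0],
  [0,0,0,0,0,0,0],
])

```text
time: 17.5
tool_pos: [0.6314, 0.0868, 0.186]
tool_rot: [-90.1, 0.3, -166.0]
wrist_force: [-9.6, 14.6, 27.4]
finger_gap: -0.0
```

Run:
```python
from h import *
np.set_printoptions(precision=4,suppress=True)
p=bot.get_image('scene'); print(bot.observe()['wrist_force'],bot.observe()['tool_pos'],fitcheese([p],(.656,-.067)))
print([(r['conf'],r['xy'],atz(p,r['xy'],.197)) for r in bot.landmark_of('handle_tip',p)])
cv2.imwrite('pics/s5.png',cv2.resize(p['pixels'][130:370,200:440],(600,600),interpolation=2))
```

```text
[-10.0886  14.322   27.3685] [0.6314 0.087  0.186 ] [(array([ 0.6548, -0.0692]), np.float64(0.8398905234348273))]
[(0.76, [355.9, 253.6], array([0.6313, 0.0628, 0.197 ])), (0.71, [277.8, 322.0], array([ 0.7724, -0.0578,  0.197 ]))]
```

View pics/s5.png

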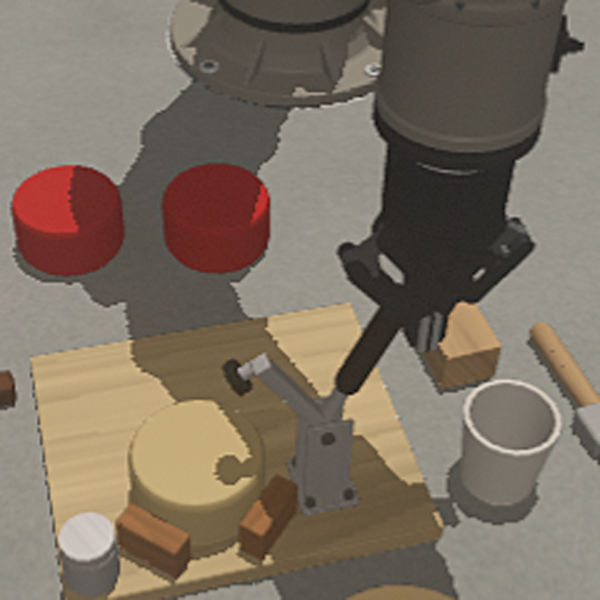

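The picture shows the slanted finger linkage resting on the handle's tip. I'll back off and turn the gripper a quarter turn so the fingers' narrow side face does the pushing.

send_rows([
  [0,0,0,-0.5,0,0,0],
  [0,0,0,-0.5,0,0,0],
  [0,0,0,-0.7,0,0,0],
  [0,0,0,-0.7,0,0,0],
  [0,0,0,-1,0,0,0],
  [0,0,0,-1,0,0,0],
  [0,0,-4,0,0,0,0],
  [0,0,-5,0,0,0,0],
  [0,0,0,0,0,0,0],
])

```text
time: 18.77
tool_pos: [0.6212, 0.1279, 0.2764]
tool_rot: [-90.0, 0.4, -166.0]
wrist_force: [-0.1, -0.8, -0.9]
finger_gap: -0.004
```

Run:
```python
from h import *
s=bot.observe();print(np.round(s['joints'],1),s['tool_pos'],s['wrist_force'])
```

```text
[   7.4   22.4  -32.6   94.6   13.    66.4 -104.4] [0.62116844 0.12791695 0.27638365] [-0.09597698 -0.83354658 -0.92359253]
```

send_rows([
  [0,0,0,0,0,-0.1745,0],
  [0,0,0,0,0,-0.1745,0],
  [0,0,0,0,0,-0.1745,0],
  [0,0,0,0,0,-0.1745,0],
  [0,0,0,0,0,-0.1745,0],
  [0,0,0,0,0,-0.1745,0],
  [0,0,0,0,0,-0.1745,0],
  [0,0,0,0,0,-0.1745,0],
  [0,0,0,0,0,-0.1745,0],
  [0,0,0,0,0,0,0],
])

```text
time: 20.02
tool_pos: [0.6195, 0.1268, 0.2716]
tool_rot: [-90.0, 0.0, -76.1]
wrist_force: [-0.9, -0.2, -0.3]
finger_gap: 0.001
```

Run:
```python
from h import *
np.set_printoptions(precision=4,suppress=True)
print(bot.observe()['joints'])
P=[wristimg(),bot.get_image('scene'),bot.get_image('top')]
s=bot.observe()
print(s['tool_pos'],s['tool_rot'],fitcheese(P[1:],(.654,-.067)))
for p in P:
    L=bot.landmark_of('handle_tip',p);print([(r['conf'],np.round(r['xy']),atz(p,r['xy'],.185)) for r in L][:2])
```

```text
[ 19.8332  27.2765 -50.6287  94.1697  22.2126  69.2666 -21.8052]
[0.6196 0.1268 0.2721] [-90.0172   0.0015 -76.2765] [(array([ 0.6546, -0.069 ]), np.float64(0.8595352016404648)), (array([ 0.6601, -0.0703]), np.float64(0.6767330130404942))]
[]
[(0.73, array([368., 256.]), array([0.6258, 0.0846, 0.185 ]))]
[]
```

send_rows([
  [0,0,4,0,0,0,0],
  [0,0,4,0,0,0,0],
  [0,0,1.2,0,0,0,0],
  [0,0,0,0,0,0,0],
  [0,1,0,0,0,0,0],
  [0,1,0,0,0,0,0],
  [0,0.7,0,0,0,0,0],
  [0,0.7,0,0,0,0,0],
  [0,0.7,0,0,0,0,0],
  [0,0,0,0,0,0,0],
])

```text
time: 21.68
tool_pos: [0.6301, 0.0868, 0.181]
tool_rot: [-89.9, 0.0, -76.1]
wrist_force: [-0.4, 4.5, -1.1]
finger_gap: -0.002
```

A clean push now, about 4.5 N. Carrying on past centre.

send_rows([
  [0,0.8,0,0,0,0,0],
  [0,0.8,0,0,0,0,0],
  [0,0.8,0,0,0,0,0],
  [0,0.8,0,0,0,0,0],
  [0,0.8,0,0,0,0,0],
])

```text
time: 22.3
tool_pos: [0.6395, 0.0473, 0.1804]
tool_rot: [-90.0, -0.0, -76.1]
wrist_force: [-0.1, 0.9, 0.1]
finger_gap: -0.002
```

send_rows([
  [0,0.6,0,0,0,0,0],
  [0,0.6,0,0,0,0,0],
  [0,0.4,0,0,0,0,0],
  [0,0.4,0,0,0,0,0],
  [0,0,0,0,0,0,0],
  [0,0,0,0,0,0,0],
])

```text
time: 23.05
tool_pos: [0.644, 0.0289, 0.1804]
tool_rot: [-90.0, 0.0, -76.1]
wrist_force: [0.3, -0.2, 0.2]
finger_gap: -0.005
```

Run:
```python
from h import *
np.set_printoptions(precision=4,suppress=True)
p=bot.get_image('scene'); print(fitcheese([p],(.656,-.067)))
print([(r['conf'],r['xy'],atz(p,r['xy'],.185)) for r in bot.landmark_of('handle_tip',p)])
cv2.imwrite('pics/s6.png',cv2.resize(p['pixels'][130:370,200:440],(600,600),interpolation=2))
```

```text
[(array([ 0.6525, -0.0691]), np.float64(0.692967409948542))]
[(0.93, [293.4, 270.9], array([ 0.6622, -0.0396,  0.185 ])), (0.41, [142.7, 351.2], array([ 0.8178, -0.2426,  0.185 ]))]
```

View pics/s6.png

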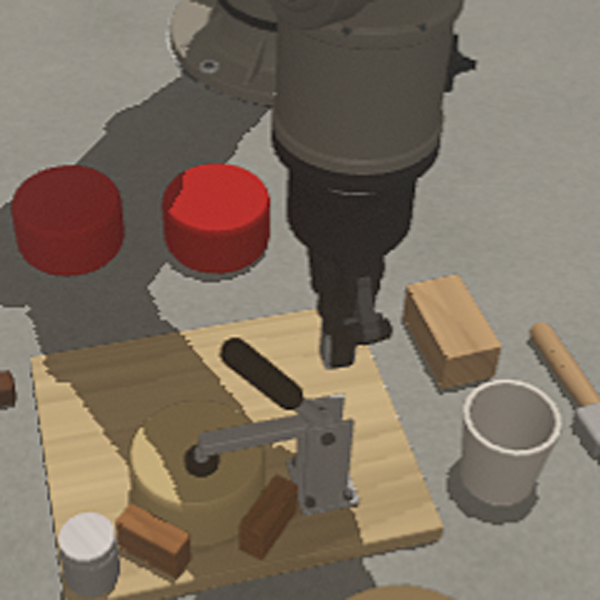

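The clamp has snapped shut: handle tip at crop (235,350), leaning inward, pad on the cheese at (200,462). I'll retreat outward and up, then do a last check.

send_rows([
  [0,-1,0,0,0,0,0],
  [0,-2,0,0,0,0,0],
  [0,-3,-1,0,0,0,0],
  [0,-3,-4,0,0,0,0],
  [0,0,-4,0,0,0,0],
  [0,0,-4,0,0,0,0],
  [0,0,0,0,0,0,0],
  [0,0,0,0,0,0,0],
])

```text
time: 24.2
tool_pos: [0.6218, 0.117, 0.3099]
tool_rot: [-90.0, -0.0, -76.0]
wrist_force: [0.4, 0.3, -0.5]
finger_gap: 0.005
```

Run:
```python
from h import *
np.set_printoptions(precision=4,suppress=True)
s=bot.observe(); print(s['time'],s['tool_pos'],s['wrist_force'])
P=[bot.get_image('scene'),bot.get_image('top')]; print(fitcheese(P,(.656,-.067)))
p=P[0]; h=[r for r in bot.landmark_of('handle_tip',p)][:1]; print(h)
# lever angle from handle tip pixel: predict for angles
c,q=np.cos(.2424),np.sin(.2424)
for th in (1.1,1.14,1.18,1.22,1.26,1.30,1.34):
    a_=.611-th; l=(.062,.058+.11*np.sin(a_),.095+.11*np.cos(a_))
    print(th,proj(p,[.5988+c*l[0]-q*l[1],-.0506+q*l[0]+c*l[1],l[2]])[0])
for t,z in[('tin',.018),('corer',0),('brush',0),('cup',0),('jar',0),('block',0)]: print(t,[np.round(r['xy']).tolist() for r in bot.landmark_of(t,p)][:1])
cv2.imwrite('pics/s7.png',cv2.resize(p['pixels'][230:390,180:400],(800,580),interpolation=2))
```

```text
24.2 [0.6218 0.117  0.3099] [ 0.3788  0.253  -0.4644]
[(array([ 0.6527, -0.0696]), np.float64(0.7323943661971831)), (array([ 0.6578, -0.0794]), np.float64(0.5165061898211829))]
[{'xy': [293.8, 270.3], 'conf': 0.85}]
1.1 [299.6524 265.9522]
1.14 [297.3383 267.2069]
1.18 [295.0831 268.513 ]
1.22 [292.8911 269.8676]
1.26 [290.7667 271.2677]
1.3 [288.7139 272.7101]
1.34 [286.7364 274.1919]
tin [[236.0, 361.0]]
corer [[185.0, 311.0]]
brush [[434.0, 299.0]]
cup [[397.0, 322.0]]
jar [[144.0, 352.0]]
block [[378.0, 267.0]]
```

View pics/s7.png

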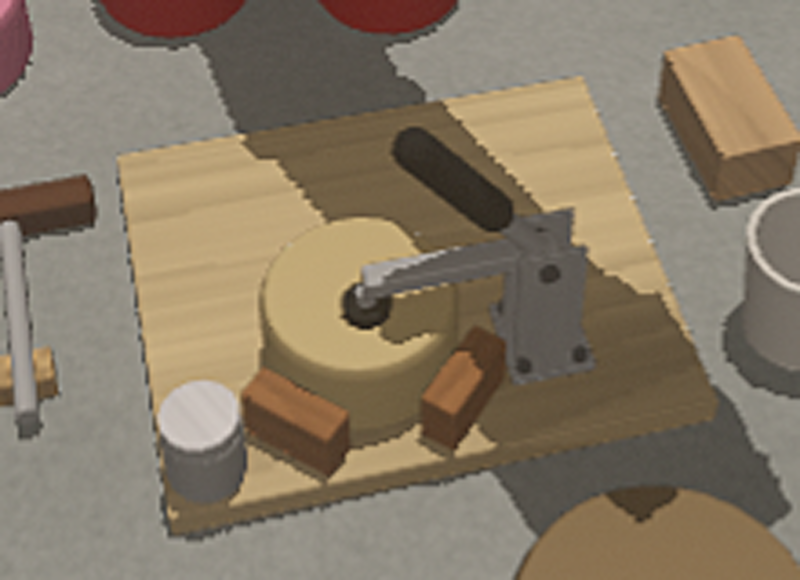

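The cheese sits on both cheeks and the pad is down near its middle. The lever reads about 1.20, nothing else has moved, and the arm is clear. Handing in.

```bash
python3 -c "
from h import *
print(bot.finish_job())"
```

```text
the job is handed in; nothing more can be done
None
```

I pushed the pale cheese into the V with the outside of the fingers. I then pushed the clamp handle past centre, and it snapped shut with its pad on the cheese. The job was handed in after about 24 s with the arm clear; the hand-in gives no verdict.

**Last checks:**
- **Cheese home:** before the clamp closed, three camera views put its centre within about 2 mm of the estimated nest. A second, centred push also met a hard stop with little side force.
- **Clamp shut:** the handle's position in the last picture gives a lever angle of about 1.20 rad, inside the 1.14–1.28 window.
- **Other things:** tin, corer, brush, cup, jar and block are within about 4 pixels of where they started.

**What failed or disagreed:**
- **First handle push:** it failed because the finger linkage rode on the tip of the handle, at about 30 N. I backed off, turned the gripper a quarter turn and pushed again cleanly at about 4.5 N.
- **Final cheese fits:** the clamp arm now hides part of the cheese, so these are poor. The scene view reads about 4 mm off and the top view about 12 mm off, with only a 0.52 overlap. I trusted the earlier fits, the hard stop and the last scene picture, which shows the cheese on both cheeks.

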